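Tip the walnut tray into the pantry hopper

TASK

Draw the tray of walnuts right out of the rack by its front pull, keeping all the nuts in it, and let go of it standing on the table; then take it again by its back handle, lift it level, and tip it spout-down into the wooden feed hopper so that all five walnuts lie in the hopper's box. Finish with the empty tray standing upright on the table, let go, and leave the other pantry things where they stand.

Things in the scene. Friction and masses are not known exactly. Their poses are not given: they have to be found in the camera images.
- tray: steel scoop tray of walnuts, 130 wide (y), walls 45 high, 4 thick, floor 4 thick, about 320 g empty. Origin on the underside, centre line; z up. The -x end is the spout: floor flat from x -60 to +90, sloping up at 25 degrees from x -60 to the lip at x -110, 27 high. A low front pull stands out beyond the lip; a handle plate stands on the rear wall at x +87.5
- tray_handle (a point): grip point of the tray's back handle, an upright plate 10 thick (tray x), 55 wide (tray y), rising from the rear wall to 92 above the underside; the point is at tray x +87.5, 75 above the underside, 17 below the plate's top. Axes as the tray
- tray_pull (a point): grip point of the tray's front pull, a low upright blade 10 thick (tray y), 24 high, standing out 40 beyond the lip (tray x -150 to -110); the point is at tray x -132, 14 above the underside. For drawing the tray along; fingers there are in the way of what leaves the spout. Axes as the tray
- tray_lip (a point): middle of the spout's lip: tray x = -110, 27 above the underside. Axes as the tray
- walnut1: walnut, a brown ball-like nut 34 across and 40 long with a pale seam, 14 g; origin at its centre
- walnut2: walnut like walnut1
- walnut3: walnut like walnut1
- walnut4: walnut like walnut1
- walnut5: walnut like walnut1
- rack: fixed wooden rack, two bays open at its -x side; origin on the table at its centre. x -95 to +95, 420 wide (y), 135 high; a 15 thick top board covers both bays. Bays 182 wide, centred at y +99 and -99, no floor: things stand on the table. One bay holds the tray, back handle under the board, spout end standing out to -x; the other the tin
- hopper: fixed wooden feed hopper; origin on the table under its box. Box 190 (x) by 210 (y) outside, walls 10, inner floor 10 high; back (+x) and side walls 110 high, front (-x) wall 60. From the front wall a chute board slopes up at 28 degrees to 93 high at x -155, between the side walls, which go on to x -155 (190 between them): parts are tipped in from -x
- tin: bystander: closed grey tin 156 x 126 x 91 in the rack's other bay; origin under its centre
- jam: bystander: jam jar, 64 across, 85 high, on top of the rack; origin under its centre
- passata: bystander: bottle 66 across, 190 high, at the far side; origin under its centre
- can: bystander: tin can 74 across, 100 high, at the far side; origin under its centre
- mug: bystander: mug 80 across, 90 high, on top of the rack; origin under its centre
- bowl: bystander: small bowl 100 across, 50 high, at the far side; origin under its centre
- spice: bystander: spice jar 44 across, 75 high, on top of the rack; origin under its centre
Things that resemble listed ones, but are neither listed nor needed, are in the scene too. What is shaped like the walnut2 but yellow is not meant.

How it is judged:
On the way, in this order (a step that is already met when the one before it is completed fails the run):
1. the tray stands on the table, its back handle out of the rack (clear of the top board's front edge), let go, with all five walnuts in it (angle between tray's own z axis and vertical below 0.08 rad and height (world z) of tray between -0.004 and 0.008 m and linear speed of tray below 0.03 m/s and x of tray_handle in the frame of rack below -0.1 m and contact force between the fingers and tray below 0.1 N and x of walnut1 in the frame of tray between -0.12 and 0.09 m and y of walnut1 in the frame of tray between -0.065 and 0.065 m and z of walnut1 in the frame of tray between 0 and 0.06 m and x of walnut2 in the frame of tray between -0.12 and 0.09 m and y of walnut2 in the frame of tray between -0.065 and 0.065 m and z of walnut2 in the frame of tray between 0 and 0.06 m and x of walnut3 in the frame of tray between -0.12 and 0.09 m and y of walnut3 in the frame of tray between -0.065 and 0.065 m and z of walnut3 in the frame of tray between 0 and 0.06 m and x of walnut4 in the frame of tray between -0.12 and 0.09 m and y of walnut4 in the frame of tray between -0.065 and 0.065 m and z of walnut4 in the frame of tray between 0 and 0.06 m and x of walnut5 in the frame of tray between -0.12 and 0.09 m and y of walnut5 in the frame of tray between -0.065 and 0.065 m and z of walnut5 in the frame of tray between 0 and 0.06 m), for 0.2 s.
2. the tray is held by its back handle and lifted, its lip more than 60 mm above the table, within 0.35 rad of level, with all five walnuts in it (contact force between the fingers and tray above 0.5 N and distance between the grasp point and tray_handle below 0.045 m and height (world z) of tray_lip above 0.06 m and angle between tray's own z axis and vertical below 0.35 rad and x of walnut1 in the frame of tray between -0.12 and 0.09 m and y of walnut1 in the frame of tray between -0.065 and 0.065 m and z of walnut1 in the frame of tray between 0 and 0.06 m and x of walnut2 in the frame of tray between -0.12 and 0.09 m and y of walnut2 in the frame of tray between -0.065 and 0.065 m and z of walnut2 in the frame of tray between 0 and 0.06 m and x of walnut3 in the frame of tray between -0.12 and 0.09 m and y of walnut3 in the frame of tray between -0.065 and 0.065 m and z of walnut3 in the frame of tray between 0 and 0.06 m and x of walnut4 in the frame of tray between -0.12 and 0.09 m and y of walnut4 in the frame of tray between -0.065 and 0.065 m and z of walnut4 in the frame of tray between 0 and 0.06 m and x of walnut5 in the frame of tray between -0.12 and 0.09 m and y of walnut5 in the frame of tray between -0.065 and 0.065 m and z of walnut5 in the frame of tray between 0 and 0.06 m), for 0.1 s.
3. the tray, held by its back handle, is tipped more than 0.55 rad with its lip over the hopper (contact force between the fingers and tray above 0.5 N and distance between the grasp point and tray_handle below 0.045 m and angle between tray's own z axis and vertical above 0.55 rad and x of tray_lip in the frame of hopper between -0.17 and 0.1 m and y of tray_lip in the frame of hopper between -0.11 and 0.11 m and z of tray_lip in the frame of hopper between 0.03 and 0.35 m), for 0.1 s.
At the end, for the whole second after the job is handed in: all five walnuts lie in the hopper's box (centres within the outer walls and less than 70 mm above the table), at rest; the tray stands upright on the table (underside within 8 mm of it, tilt under 0.08 rad), at rest and let go (x of walnut1 in the frame of hopper between -0.09 and 0.09 m and y of walnut1 in the frame of hopper between -0.1 and 0.1 m and z of walnut1 in the frame of hopper between 0 and 0.07 m and x of walnut2 in the frame of hopper between -0.09 and 0.09 m and y of walnut2 in the frame of hopper between -0.1 and 0.1 m and z of walnut2 in the frame of hopper between 0 and 0.07 m and x of walnut3 in the frame of hopper between -0.09 and 0.09 m and y of walnut3 in the frame of hopper between -0.1 and 0.1 m and z of walnut3 in the frame of hopper between 0 and 0.07 m and x of walnut4 in the frame of hopper between -0.09 and 0.09 m and y of walnut4 in the frame of hopper between -0.1 and 0.1 m and z of walnut4 in the frame of hopper between 0 and 0.07 m and x of walnut5 in the frame of hopper between -0.09 and 0.09 m and y of walnut5 in the frame of hopper between -0.1 and 0.1 m and z of walnut5 in the frame of hopper between 0 and 0.07 m and linear speed of each of walnut1, walnut2, walnut3, walnut4, walnut5 below 0.05 m/s and angle between tray's own z axis and vertical below 0.08 rad and height (world z) of tray between -0.004 and 0.008 m and linear speed of tray below 0.03 m/s and contact force between the fingers and tray below 0.1 N); the robot touches nothing.
It fails at once if a bystander (tin, jam jar, bottle, can, mug, bowl or spice jar) is moved more than 40 mm (distance of any of tin, jam, passata, can, mug, bowl, spice from where it was at the start of the episode above 0.04 m).
It also fails if it takes over 64 s, if anything falls off the work surface, if the arm or the gripper's body presses on something with over 40 N, if the wrist force passes 120 N, or if a joint passes its speed limit or range.

ROBOT

A 7-joint arm with a two-finger parallel gripper is mounted at the origin on the work surface. World frame = base frame: x ahead of the robot, y to its left, z up, the work surface at z = 0. Lengths are in m, angles in rad, forces in N, time in s.
With the tool pointing down it reaches from about 0.4 to 0.9 m from the base axis. Payload 5.5 kg.
Tool frame: the origin (TCP) lies midway between the tips of the shut fingers; the grasp point (between the pads) lies 19 mm behind it (manip.grip_depth is the distance from the TCP to the grasp point, in m); z points along the fingers, y is the line along which they close (so a half turn about z gives the same grasp; the last joint's range is limited). The gripper opens to 92 mm and grips with 3 to 60 N. Pads are 19 mm wide; open, the fingers measure 130 mm over their backs; the gripper's body (75 mm by 190 mm) begins 47 mm behind the grasp point.
Start: joints at [1.454, 0.501, -0.427, 1.55, 0.221, 1.138, -0.21], TCP at [0.241, -0.604, 0.227] pointing down, gripper open.
Joint ranges: [-2.88, 2.88], [-0.31, 2.03], [-1.54, 1.56], [0.2, 2.42], [-1.41, 4.55], [0.19, 2.02], [-2.57, 2.57]. Speed limits (rad/s): [2.57, 2.57, 3.14, 3.14, 3.14, 3.14, 3.14].

INTERFACE

Orientations are given as a unit quaternion [x, y, z, w].
In Python, from bench import manip, effector, viewer gives the robot as it stands. Calls block until the motion is done:
- manip.move_pose(position, orientation): joint-space move of the TCP to a pose.
- manip.servo_line(position, ori=None, vel=0.15): straight line of the TCP; ori=None keeps the orientation; vel is the mean speed in m/s.
- manip.movej(angles): joint-space move.
- effector.open_jaws() and effector.close(f_grip=None): open the fingers fully, or close them until they stop; f_grip is the grip in N (None keeps the last).
- manip.sleep(seconds).
- manip.solve_ik(position, orientation): joint angles nearest the present ones, or None.
- viewer.get_image(name): name is "side" or "top"; returns the picture (400x640x3 uint8, red, green, blue); there is no depth.
- viewer.get_calibration(name): a dict with "vfov" (degrees; the focal length in pixels is half the picture's height over the tangent of half this angle, whatever the lens; pixels are square), "cx", "cy" (the principal point, pixels), "eye" and "attitude" of the camera in the world. Camera axes: x right, y down, z forward; pixel columns grow to the right and rows downward; lengths in m; the calibration is good to about 2 mm. A picture is of the moment at which its call begins. get_calibration takes no time and is no camera call.
A pose or a line that the arm cannot do raises manip.PlanningError and nothing moves.
- manip.hand_in(): hands the job in; it is judged then, once.
Readings, each from a call of its own:
- manip.current_clock(): time.
- manip.current_q(): joint angles.
- manip.current_joint_velocities(): joint speeds.
- manip.current_tau(): joint torques, N m.
- manip.current_tool_pos(): TCP position.
- manip.current_tcp_rot(): TCP orientation.
- manip.current_force(): force on the tool from outside, world axes, zero at the start.
- manip.current_wrist_torque(): the same for the moment, N m.
- manip.current_finger_gap(): finger opening in m.
- manip.current_gripper_force(): force on a finger pad.
Only numpy, scipy, OpenCV 4.12 (cv2) and the standard library are available. Lean on these libraries where they do the work, as an engineer would, in place of code of your own. Each camera call takes 0.05 s, during which the arm holds its last target. There are 200 camera calls.

## Working session

There is one attempt and no reset: what is moved stays moved. The work goes in short steps, each a Python script; the robot and the scene stay as the last script left them, time stands still between calls to the robot, and variables do not carry over. Pictures are saved under pics/ and viewed, at most 10 in all, crops included, and the job is handed in when it is done.

```bash
ls; mkdir -p pics; python3 - <<'E'
from bench import manip, effector, viewer
import cv2
for n in("side","top"):
    im=viewer.get_image(n); cv2.imwrite(f"pics/{n}0.png",im[:,:,::-1]); print(n,viewer.get_calibration(n))
print(manip.current_clock(),manip.current_tcp_rot(),manip.grip_depth)
E
```

```text
pics
side {'vfov': 57.15029729639617, 'cx': 318.98840817518476, 'cy': 198.03558040491262, 'eye': array([0.24244264, 0.80494805, 0.72042937]), 'attitude': array([-0.16943212,  0.87156119, -0.45283928,  0.08130458])}
top {'vfov': 52.74076012123819, 'cx': 319.3848465079835, 'cy': 202.38203381071415, 'eye': array([0.49287009, 0.02835351, 0.98281992]), 'attitude': array([-0.70502089,  0.70867517, -0.02480736,  0.01047119])}
0.1 [ 9.82015720e-01  1.88797203e-01 -1.14623335e-04 -8.53961477e-04] 0.0188
```

View pics/side0.png

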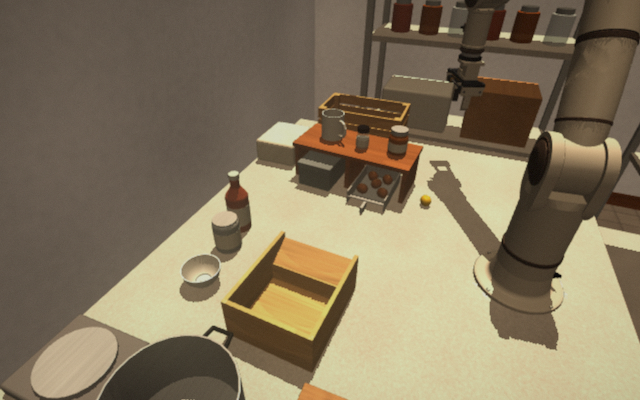

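View pics/top0.png

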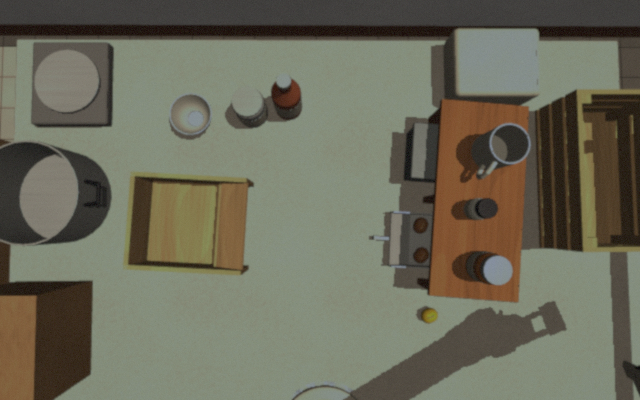

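The things that could be mistaken for a wanted one are:
- **Walnut-like:** the brown nuts in the tray, at side (362-390, 175-190) and top (420,225) and (420,255). The yellow ball at top (430,315) is not wanted.
- **Trays and boxes:** the steel tray at top (410,240), the wooden slatted crate at top (600,170), and the hopper with its chute at top (188,222).

I'm taking the steel tray with brown nuts and the hopper with the chute. One close crop will check that choice.

```bash
cat > h.py <<'E'
import numpy as np, cv2
from bench import manip, effector, viewer
from scipy.spatial.transform import Rotation as R
def cam(n):
    c=viewer.get_calibration(n); f=200/np.tan(np.radians(c["vfov"])/2)
    return c,f,R.from_quat(c["attitude"]).as_matrix()
def ray(n,u,v,z):
    c,f,M=cam(n); d=M@np.array([(u-c["cx"])/f,(v-c["cy"])/f,1]); e=c["eye"]
    return e+d*(z-e[2])/d[2]
def proj(n,p):
    c,f,M=cam(n); q=M.T@(np.array(p)-c["eye"]); return np.array([c["cx"]+f*q[0]/q[2],c["cy"]+f*q[1]/q[2]])
E
python3 - <<'E'
import cv2,numpy as np
from h import ray
t=cv2.imread("pics/top0.png"); s=cv2.imread("pics/side0.png")
o=np.zeros((600,800,3),np.uint8)
def put(im,x0,y0,w,h,k,X,Y):
    c=cv2.resize(im[y0:y0+h,x0:x0+w],None,fx=k,fy=k,interpolation=cv2.INTER_CUBIC); o[Y:Y+c.shape[0],X:X+c.shape[1]]=c
put(t,120,165,140,115,2.8,0,0); put(t,360,195,90,105,4,400,0)
put(s,335,150,90,65,4.4,0,322); put(s,215,225,150,140,1.9,400,425-90+0)
cv2.imwrite("pics/crop1.png",o)
print(ray("top",430,296,.135),ray("top",442,101,.135),ray("top",519,300,.135))
E
```

```text
Traceback (most recent call last):
ValueError: could not broadcast input array from shape (286,396,3) into shape (278,396,3)
```

```bash
python3 - <<'E'
import cv2,numpy as np
from h import ray
t=cv2.imread("pics/top0.png"); s=cv2.imread("pics/side0.png")
o=np.zeros((600,800,3),np.uint8)
def put(im,x0,y0,w,h,k,X,Y):
    c=cv2.resize(im[y0:y0+h,x0:x0+w],None,fx=k,fy=k,interpolation=cv2.INTER_CUBIC); o[Y:Y+c.shape[0],X:X+c.shape[1]]=c
put(t,120,165,140,115,2.8,0,0); put(t,360,200,90,75,4,400,0)
put(s,335,150,90,60,4.4,0,330); put(s,215,225,150,140,1.9,400,325)
cv2.imwrite("pics/crop1.png",o)
print(ray("top",430,296,.135),ray("top",442,101,.135),ray("top",519,300,.135))
E
```

```text
[ 0.33800732 -0.21929436  0.135     ] [ 0.75164761 -0.25322483  0.135     ] [ 0.32794608 -0.40710707  0.135     ]
```

View pics/crop1.png

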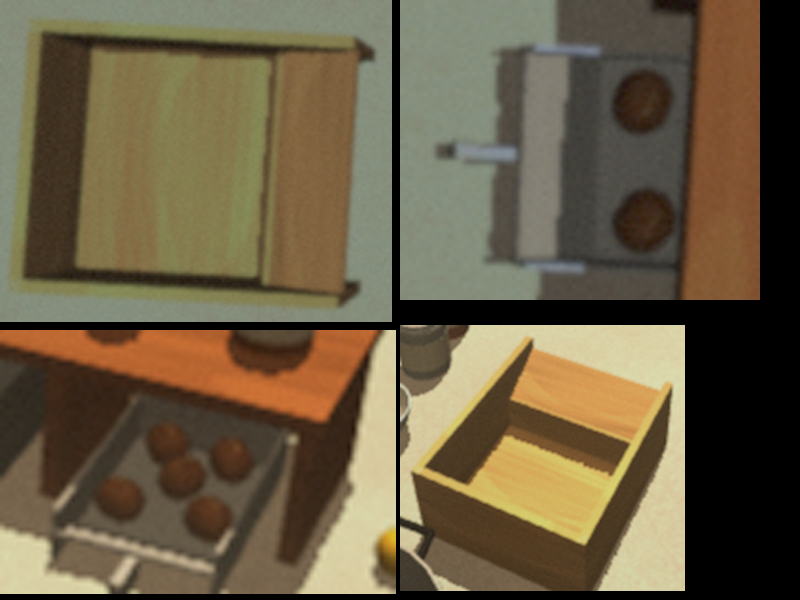

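The crops show the steel tray holding five brown nuts (the yellow ball is outside it), so the choice holds. The pull runs from top (373.5,237.8) to the lip at (389.3,238.2), and the lip corners are at (389.3,213) and (390,265.5). The hopper's wall-top corners are at about (134,172), (124,268), (247,179) and (241,273), with the chute on the image right.

```bash
python3 - <<'E'
from h import *
for n,u,v,z in [("tip",373.7,237.5,.026),("lip",389.3,238.2,.027),("lipL",389.3,213,.027),("lipR",390,265.5,.027),("wallLa",393.2,211.8,.045),("wallLb",410,212.2,.045),("wallRa",391,266.7,.045),("wallRb",406,267,.045),
 ("hBL",134.3,172.1,.11),("hBR",124.3,267.9,.11),("hFL",246.8,179.3,.11),("hFR",241.4,272.9,.11)]:
    print(n,ray("top",u,v,z).round(4))
for n,u,v in[("lipside",335+137/4.4,150+(552-330)/4.4)]: print(n,ray("side",u,v,.027))
# IK survey for back-handle tipping
q0=manip.current_q()
def tool(phi,th,yaw=0,flip=0):
    # phi: tool elevation below horizontal in the +x dir (90=straight down); closes along world y; th: tip about world x
    z=np.array([np.cos(phi),0,-np.sin(phi)]); y=np.array([0,1.,0])*(-1 if flip else 1); x=np.cross(y,z)
    return R.from_euler('z',yaw)*R.from_euler('x',-th)*R.from_matrix(np.c_[x,y,z])
for fl in(0,1):
  for ph in(90,70,50,30,10):
    r=[]
    for (y,zz,th) in[(-.1,.075,0),(-.1,.2,0),(.1,.25,0),(.1,.3,60),(.1,.3,75)]:
        o=tool(np.radians(ph),np.radians(th),0,fl); p=np.array([.47,y,zz])+o.as_matrix()[:,2]*.0188
        q=manip.solve_ik(p,o.as_quat()); r.append(None if q is None else np.round(q,2).tolist())
    print(fl,ph,*r,sep="\n ")
E
```

```text
tip [ 0.4566 -0.1195  0.026 ]
lip [ 0.4548 -0.1565  0.027 ]
lipL [ 0.5145 -0.1573  0.027 ]
lipR [ 0.3905 -0.1572  0.027 ]
wallLa [ 0.5168 -0.163   0.045 ]
wallLb [ 0.5157 -0.2024  0.045 ]
wallRa [ 0.3896 -0.156   0.045 ]
wallRb [ 0.3887 -0.1909  0.045 ]
hBL [0.6036 0.4091 0.11  ]
hBR [0.3987 0.4267 0.11  ]
hFL [0.5872 0.1674 0.11  ]
hFR [0.3861 0.1783 0.11  ]
lipside [ 0.45074438 -0.1574103   0.027     ]
0
 90
 [0.88, 0.61, -0.9, 2.08, 0.7, 0.78, 1.12]
 [1.11, 0.47, -1.18, 1.99, 0.52, 1.02, 1.26]
 [0.79, 0.43, -1.29, 1.94, 0.46, 1.12, 0.88]
 [-0.27, 0.63, -0.65, 1.73, 0.88, 1.91, 0.39]
 [-0.51, 0.72, -0.38, 1.7, 0.9, 1.99, 0.39]
0
 70
 [0.97, 0.48, -0.87, 2.35, 1.2, 0.31, 0.66]
 [1.24, 0.15, -1.08, 2.26, 0.15, 0.47, 1.63]
 [1.21, 0.02, -1.53, 2.2, 0.22, 0.62, 1.09]
 [-0.05, 0.68, -1.08, 1.97, 1.19, 1.96, 0.21]
 [-0.41, 0.68, -0.65, 1.95, 1.14, 1.96, 0.27]
0
 50
 None
 None
 None
 [0.05, 0.74, -1.3, 2.23, 1.45, 2.01, 0.09]
 [-0.3, 0.66, -0.87, 2.2, 1.39, 1.96, 0.15]
0
 30
 None
 None
 None
 None
 None
0
 10
 None
 None
 None
 None
 None
1
 90
 [0.62, 0.49, -0.56, 2.09, 0.42, 0.67, -1.79]
 [0.81, 0.31, -0.76, 2.0, 0.26, 0.93, -1.66]
 [0.7, 0.35, -1.14, 1.94, 0.36, 1.08, -2.17]
 [-0.76, 0.54, 0.01, 1.75, 0.69, 1.68, -2.54]
 [-0.96, 0.7, 0.24, 1.72, 0.71, 1.76, -2.54]
1
 70
 [-0.2, 0.36, 0.45, 2.38, -1.22, 0.24, -0.2]
 [1.11, 0.12, -0.94, 2.26, 0.07, 0.47, -1.44]
 [0.8, -0.0, -1.13, 2.2, 0.18, 0.61, -2.03]
 [-1.42, 0.49, 0.68, 2.01, 0.72, 1.29, -2.52]
 [-1.44, 0.69, 0.68, 1.98, 0.76, 1.37, -2.51]
1
 50
 None
 None
 None
 [-2.02, 0.84, 1.36, 2.28, 0.58, 0.7, -2.38]
 [-1.91, 0.88, 1.13, 2.25, 0.78, 0.88, -2.52]
1
 30
 None
 None
 None
 None
 None
1
 10
 None
 None
 None
 None
 None
```

```bash
cat >> h.py <<'E'
def down(a):  # tool pointing down, closing line at world angle a
    y=np.array([np.cos(a),np.sin(a),0]); z=np.array([0,0,-1.]); return R.from_matrix(np.c_[np.cross(y,z),y,z]).as_quat()
def snap(name):
    ims=[viewer.get_image(n) for n in("side","top")]
    for n,i in zip(("side","top"),ims): cv2.imwrite(f"pics/{n}_{name}.png",i[:,:,::-1])
def st(*a): print(*a,round(manip.current_clock(),2),np.round(manip.current_tool_pos(),4),np.round(manip.current_force(),1),round(manip.current_finger_gap(),4),np.round(manip.current_q(),2),flush=True)
E
python3 - <<'E'
from h import *
psi=-.045
q0=manip.current_q()
for a in(psi,psi+np.pi): print(a,manip.solve_ik([.455,-.14,.006],down(a)))
a=min((psi,psi+np.pi),key=lambda a:np.inf if (s:=manip.solve_ik([.455,-.14,.006],down(a))) is None else np.abs(s-q0).max())
manip.servo_line([.241,-.604,.37],vel=.3); st()
manip.move_pose([.455,-.14,.37],down(a)); st()
manip.servo_line([.455,-.14,.08],vel=.25)
manip.servo_line([.455,-.14,.006],vel=.1); st()
effector.close(20); st("closed")
snap("grip")
E
```

```text
-0.045 [ 0.82473772  0.64313273 -0.70729124  2.10693689  0.70812652  0.64240162
 -0.42119107]
3.096592653589793 [-0.0874014   0.55793028  0.3961748   2.13667492 -0.42266465  0.52136924
 -2.56112844]
0.72 [ 0.241  -0.604   0.3704] [-0.7  0.5  0.1] 0.0922 [ 1.46  0.41 -0.45  1.36  0.17  1.41 -0.17]
2.58 [ 0.4549 -0.1417  0.3699] [ 0.2  0.1 -0.4] 0.092 [ 1.2   0.11 -1.02  1.76  0.1   1.33  0.11]
4.78 [ 0.4555 -0.1399  0.0064] [-0.1  1.1 -0.2] 0.0918 [ 0.8   0.63 -0.68  2.11  0.68  0.63 -0.4 ]
closed 6.01 [ 0.4551 -0.14    0.006 ] [-0.1  1.  -0.3] 0.0099 [ 0.8   0.63 -0.68  2.11  0.68  0.63 -0.4 ]
```

The jaws stopped at 9.9 mm, which is the blade's thickness, so the pull is gripped. Now I'll draw the tray out.

```bash
python3 - <<'E'
from h import *
p=manip.current_tool_pos(); 
manip.servo_line(p+np.array([.045*.243,.243,0]),vel=.1); st("drawn")
manip.sleep(.2); effector.open_jaws(); st("open")
p=manip.current_tool_pos(); manip.servo_line([p[0],p[1],.12],vel=.2)
manip.servo_line([p[0]-.0,p[1]-.02,.42],vel=.3); st()
snap("out")
t=cv2.imread("pics/top_out.png"); s=cv2.imread("pics/side_out.png")
o=np.zeros((600,800,3),np.uint8)
o[:300,:]=cv2.resize(t[180:300,200:520],(800,300)); o[300:600,:600]=cv2.resize(s[130:280,240:540],(600,300))
cv2.imwrite("pics/crop2.png",o)
E
```

```text
drawn 8.69 [0.466  0.1028 0.006 ] [-0.6 -3.2  0.2] 0.0098 [ 0.29  0.64 -0.68  2.1   0.68  0.63 -0.92]
open 10.23 [0.466 0.103 0.006] [ 0.3  0.1 -0.2] 0.092 [ 0.29  0.64 -0.68  2.1   0.68  0.63 -0.92]
12.1 [0.4651 0.0829 0.4183] [-0.4 -0.5 -0.3] 0.0916 [ 0.75  0.07 -1.03  1.68  0.06  1.43 -0.33]
```

View pics/crop2.png

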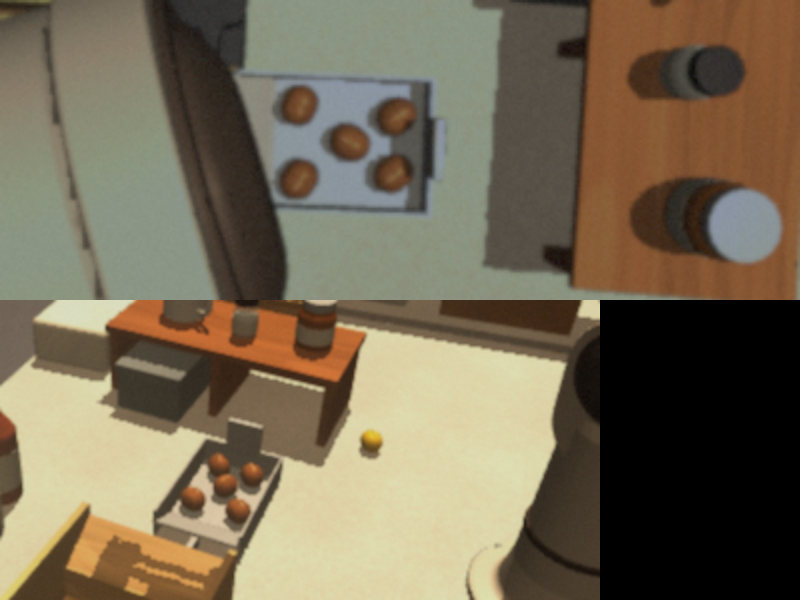

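The tray stands clear of the rack with all five nuts in it. The handle plate's top is at top px (375.6,239.6), and the rear wall corners are at about (373.5,212) and (372,265).

```bash
python3 - <<'E'
from h import *
f=lambda u,v,z:ray("top",200+u/2.5,180+v/2.5,z).round(4)
print("plate",f(439,149,.092),f(441,118,.092),f(438,181,.092))
print("rear",f(435,80,.045),f(431,213,.045)); print("L",f(242,74,.045),"R",f(278,209,.045))
print("rack",f(588,20,.135),f(574,285,.135))
# tipping plan IK
H=np.array([.496,.325]); psi=-.045; hy=-.07
hx=np.array([-np.sin(hy),np.cos(hy)])   # hopper +x
q=manip.current_q(); print(q.round(2))
def pose(lip,th,yaw,dx=0):
    "lip world pos, tip th, yaw -> TCP pos, quat (grip closing along tray x, straight from top)"
    T=R.from_euler('z',yaw)*R.from_euler('x',-th)   # frame with +y = spout dir, z up
    hp=np.array(lip)+T.apply([dx,-.1975,.048])
    t=T*R.from_matrix(np.c_[np.cross([0,1.,0],[0,0,-1.]),[0,1.,0],[0,0,-1.]])
    return hp+t.as_matrix()[:,2]*manip.grip_depth,t.as_quat()
for hyaw in(-.35,-.07,.2,.4):
  for lx in(-.075,-.045):
   for dx in(-.02,0,.02):
    l=H+hx*lx; out=[]
    for th in(0,30,45,60,70):
        s=manip.solve_ik(*pose([l[0],l[1],.15],np.radians(th),hyaw,dx)); out.append("--" if s is None else s.round(2)[[0,4,5,6]].tolist())
    print(hyaw,lx,dx,out)
E
```

```text
plate [ 0.4545 -0.1135  0.092 ] [ 0.4818 -0.1156  0.092 ] [ 0.4264 -0.1122  0.092 ]
rear [ 0.5166 -0.118   0.045 ] [ 0.3934 -0.1128  0.045 ]
L [0.5231 0.0618 0.045 ] R [0.3982 0.0289 0.045 ]
rack [ 0.5646 -0.2348  0.135 ] [ 0.3422 -0.2185  0.135 ]
[ 0.75  0.07 -1.03  1.68  0.06  1.43 -0.33]
-0.35 -0.075 -0.02 [[0.75, 0.26, 0.9, 0.73], [0.33, 0.7, 1.75, 0.1], [-0.09, 0.63, 1.95, 0.16], [-0.9, 0.38, 1.99, 0.56], '--']
-0.35 -0.075 0 [[0.74, 0.31, 0.92, 0.71], [0.34, 0.74, 1.78, 0.11], [-0.08, 0.66, 1.97, 0.18], [-0.87, 0.4, 1.99, 0.59], '--']
-0.35 -0.075 0.02 [[0.74, 0.35, 0.94, 0.7], [0.35, 0.78, 1.8, 0.12], [-0.07, 0.69, 1.98, 0.21], [-0.85, 0.42, 1.99, 0.62], '--']
-0.35 -0.045 -0.02 [[0.69, 0.3, 0.91, 0.62], [0.27, 0.71, 1.79, 0.04], [-0.15, 0.63, 1.98, 0.12], [-1.05, 0.28, 1.99, 0.66], '--']
-0.35 -0.045 0 [[0.69, 0.35, 0.93, 0.61], [0.28, 0.75, 1.81, 0.05], [-0.13, 0.66, 2.0, 0.15], [-1.02, 0.3, 1.99, 0.68], '--']
-0.35 -0.045 0.02 [[0.68, 0.39, 0.95, 0.61], [0.29, 0.79, 1.84, 0.06], [-0.12, 0.69, 2.01, 0.18], [-0.99, 0.31, 1.99, 0.71], '--']
-0.07 -0.075 -0.02 [[0.74, 0.4, 0.96
[... 1916 characters left out ...]
 1.26], [0.38, 1.09, 1.65, 0.76], [0.13, 1.2, 1.93, 0.61], [-0.3, 1.13, 1.95, 0.59], [-0.69, 1.05, 1.93, 0.61]]
0.4 -0.075 0.02 [[0.63, 0.7, 1.18, 1.24], [0.35, 1.11, 1.67, 0.77], [0.11, 1.23, 1.93, 0.63], [-0.3, 1.16, 1.97, 0.61], [-0.68, 1.08, 1.94, 0.64]]
0.4 -0.045 -0.02 [[0.63, 0.65, 1.13, 1.22], [0.34, 1.07, 1.66, 0.72], [0.08, 1.18, 1.95, 0.56], [-0.35, 1.1, 1.98, 0.56], [-0.73, 1.02, 1.96, 0.59]]
0.4 -0.045 0 [[0.6, 0.69, 1.16, 1.2], [0.31, 1.09, 1.69, 0.73], [0.06, 1.21, 1.96, 0.59], [-0.35, 1.14, 1.99, 0.58], [-0.72, 1.05, 1.97, 0.62]]
0.4 -0.045 0.02 [[0.57, 0.72, 1.19, 1.19], [0.28, 1.12, 1.71, 0.74], [0.04, 1.24, 1.97, 0.62], [-0.35, 1.17, 2.01, 0.61], [-0.71, 1.08, 1.97, 0.65]]
```

```bash
cat >> h.py <<'E'
H=np.array([.496,.325]); hx=np.array([np.sin(.07),np.cos(.07)])
def pose(lip,th,yaw,dz=.042):
    T=R.from_euler('z',yaw)*R.from_euler('x',-th)
    hp=np.array(lip)+T.apply([0,-.1975,dz])
    t=T*R.from_matrix(np.c_[np.cross([0,1.,0],[0,0,-1.]),[0,1.,0],[0,0,-1.]])
    return hp+t.as_matrix()[:,2]*manip.grip_depth,t.as_quat()
E
python3 - <<'E'
from h import *
psi=-.042; p=np.array([.4545,-.113])
lip0=np.r_[p+.1975*np.array([np.sin(-psi),np.cos(psi)]),.027]
g,o=pose(lip0,0,psi); print(lip0,g)
manip.move_pose([g[0],g[1],.40],o); st()
manip.servo_line([g[0],g[1],.16],vel=.25); manip.servo_line(g,vel=.08); st("at")
effector.close(60); st("closed")
manip.servo_line(g+[0,0,.06],vel=.08); manip.sleep(.3); st("lifted"); 
snap("lift")
t=cv2.imread("pics/top_lift.png"); s=cv2.imread("pics/side_lift.png")
o=np.zeros((600,800,3),np.uint8)
o[:300,:]=cv2.resize(t[180:300,200:520],(800,300)); o[300:600,:600]=cv2.resize(s[130:280,240:540],(600,300))
cv2.imwrite("pics/crop3.png",o)
E
```

```text
[0.46279256 0.08432583 0.027     ] [ 0.4545 -0.113   0.0502]
13.95 [ 0.4546 -0.1125  0.3999] [-0.1  0.  -0.1] 0.0917 [ 1.05  0.05 -0.89  1.73  0.04  1.38  1.68]
at 16.58 [ 0.4549 -0.1132  0.0507] [-0.7 -0.3  0.6] 0.0918 [ 0.76  0.52 -0.68  2.12  0.53  0.68  1.24]
closed 17.82 [ 0.4547 -0.113   0.0503] [-0.1 -0.3  2.4] 0.0097 [ 0.76  0.52 -0.68  2.12  0.53  0.68  1.24]
lifted 19.02 [ 0.4543 -0.1128  0.1098] [ 0.1 -0.2 -3.8] 0.0097 [ 0.84  0.42 -0.77  2.08  0.41  0.79  1.34]
```

View pics/crop3.png

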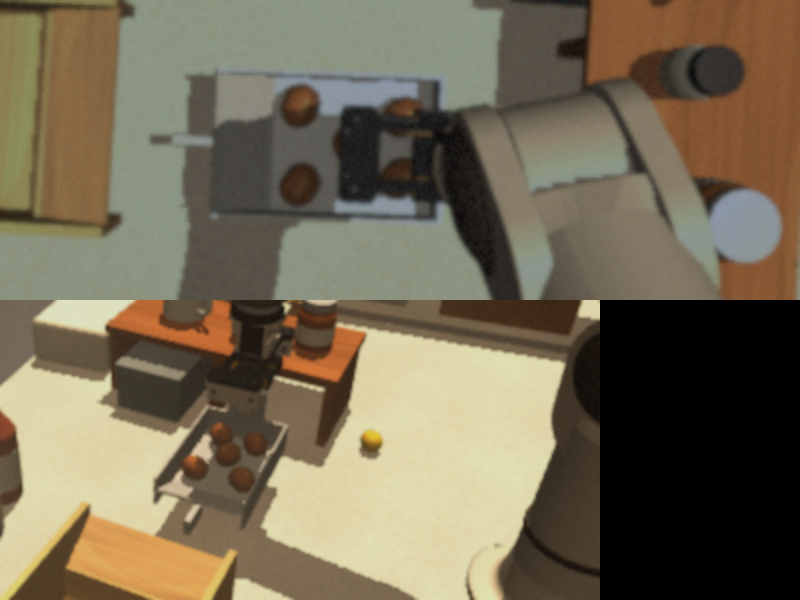

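The tray is lifted level with all five nuts, and the 3.8 N reading matches the full tray's weight. Next I'll carry it over the hopper and tip it.

```bash
python3 - <<'E'
from h import *
print("lip corners", ray("top",200+213/2.5,180+72/2.5,.087).round(3),ray("top",200+212/2.5,180+215/2.5,.087).round(3))
p=manip.current_tool_pos()
def go(pt,o,v):
    try: manip.servo_line(pt,o,vel=v)
    except manip.PlanningError as e: print("line failed",e); manip.move_pose(pt,o)
go(p+[0,0,.095],None,.15); st()          # lip z ~ .18
l=H+hx*(-.045); L=lambda z:[l[0],l[1],z]
go(*pose(L(.18),0,.1),.15); st("over")
go(*pose(L(.17),np.radians(12),.2),.1)
for th in(24,32,40,48,56):
    go(*pose(L(.165),np.radians(th),.2),.06); st(th)
snap("tip")
t=cv2.imread("pics/top_tip.png"); s=cv2.imread("pics/side_tip.png")
o=np.zeros((600,800,3),np.uint8)
o[:300,:400]=cv2.resize(t[150:300,80:280],(400,300)); o[:600,400:]=cv2.resize(s[150:390,200:360],(400,600))
cv2.imwrite("pics/crop4.png",o)
E
```

```text
lip corners [0.524 0.086 0.087] [0.398 0.087 0.087]
19.91 [ 0.4536 -0.113   0.2043] [-0.6  0.2 -5.7] 0.0098 [ 0.95  0.27 -0.87  2.01  0.25  0.98  1.49]
over 21.43 [0.5124 0.0825 0.203 ] [ 0.7 -0.7 -4.8] 0.0096 [ 0.53  0.4  -0.92  1.89  0.37  1.03  1.13]
24 22.72 [0.5268 0.1114 0.266 ] [ 0.6 -0.3 -4.8] 0.01 [ 0.13  0.42 -0.83  1.76  0.68  1.38  0.84]
32 23.32 [0.5238 0.1274 0.289 ] [-0.1 -0.1 -5.1] 0.0097 [-0.    0.45 -0.81  1.72  0.76  1.52  0.75]
40 23.93 [0.5201 0.1458 0.3095] [-0.1 -0.  -3.7] 0.0095 [-0.14  0.5  -0.78  1.67  0.84  1.67  0.67]
48 24.54 [0.5159 0.167  0.3272] [ 0.4 -0.5 -4.6] 0.0092 [-0.26  0.56 -0.75  1.61  0.9   1.82  0.61]
56 25.15 [0.5112 0.1903 0.3417] [-0.6 -0.5 -3.7] 0.0096 [-0.39  0.63 -0.69  1.55  0.95  1.96  0.57]
```

View pics/crop4.png

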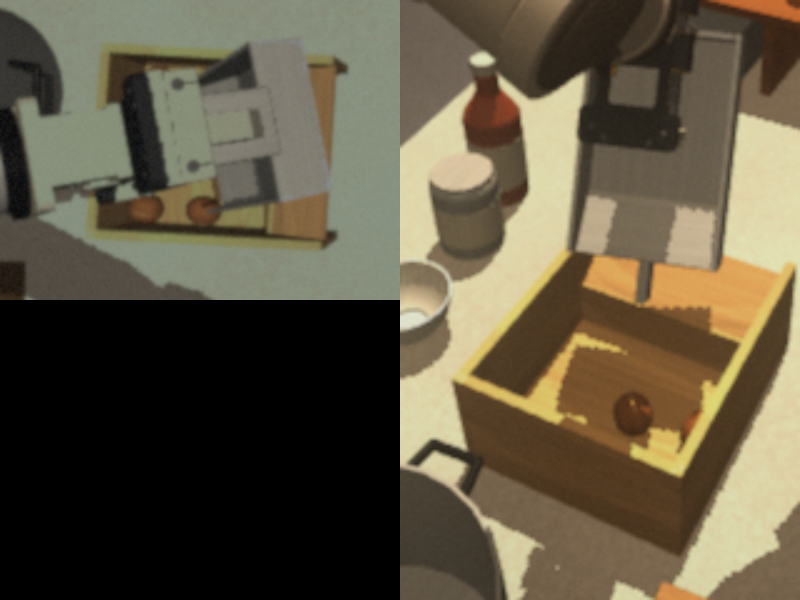

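At 56° of tip the tray looks empty. Two nuts show in the box, at side crop (632,412) and (690,430), and the rest may be hidden. I'll tip further, wait, then swing back and count.

```bash
python3 - <<'E'
from h import *
def go(pt,o,v):
    try: manip.servo_line(pt,o,vel=v)
    except manip.PlanningError as e: print("line failed",e); manip.move_pose(pt,o)
l=H+hx*(-.045); L=lambda z:[l[0],l[1],z]
go(*pose(L(.165),np.radians(66),.2),.06); st(66); manip.sleep(.8); 
f=np.mean([manip.current_force() for _ in range(20)],0); print("F tipped",f)
go(*pose(L(.165),np.radians(40),.2),.12); go(*pose(L(.18),np.radians(5),.15),.15); st("level")
go(*pose([.4628,.0843,.20],0,-.042),.2); manip.sleep(.3); st("back"); print("F",np.mean([manip.current_force() for _ in range(20)],0))
snap("empty")
t=cv2.imread("pics/top_empty.png"); s=cv2.imread("pics/side_empty.png")
o=np.zeros((600,800,3),np.uint8)
o[:240,:]=cv2.resize(t[165:285,110:510],(800,240)); o[240:600,:600]=cv2.resize(s[160:370,200:550],(600,360))
cv2.imwrite("pics/crop5.png",o)
E
```

```text
66 25.98 [0.5047 0.2221 0.355 ] [-0.4  0.5 -3. ] 0.0097 [-0.69  0.67 -0.37  1.48  0.92  2.01  0.61]
F tipped [ 0.17083774 -0.18413205 -4.03114658]
level 28.53 [0.5217 0.0894 0.2204] [ 0.2  0.  -2.8] 0.0097 [ 0.11  0.3  -0.46  1.86  0.25  1.05  1.26]
back 30.04 [ 0.4547 -0.1123  0.2231] [ 0.5  0.1 -4.3] 0.0098 [ 0.48  0.16 -0.32  2.    0.06  0.99  1.66]
F [ 0.49652847  0.12666738 -4.27475143]
```

View pics/crop5.png

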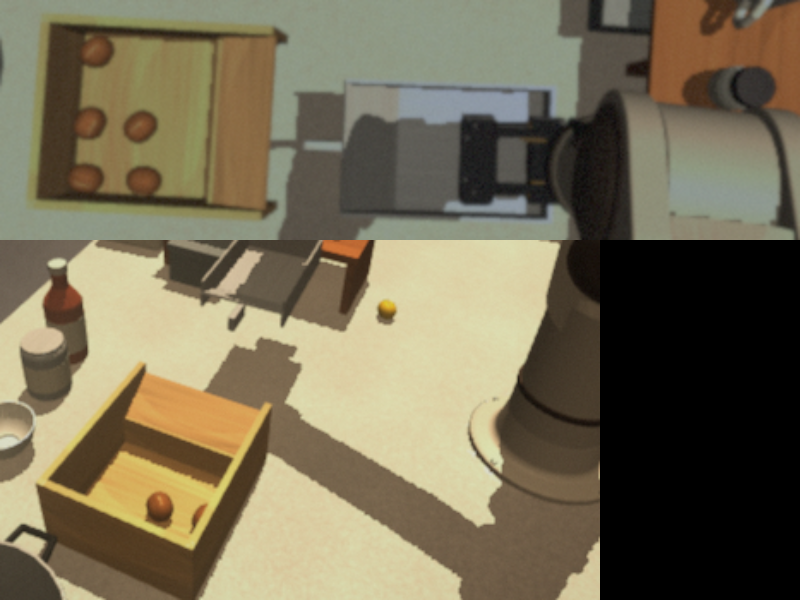

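All five nuts lie in the box, at top crop (96,51), (89,122), (140,126), (85,179) and (143,181), and the tray is empty. Now I'll set it down where it was picked up.

```bash
python3 - <<'E'
from h import *
p=manip.current_tool_pos(); print(np.mean([manip.current_force() for _ in range(20)],0))
q=pose([.4628,.0843,.027],0,-.042)[0]
manip.servo_line([q[0],q[1],.075],vel=.12); st()
z=.075
while z>.0495:
    z-=.004; manip.servo_line([q[0],q[1],z],vel=.03); f=np.mean([manip.current_force() for _ in range(5)],0)
    print(round(z,4),f.round(1))
    if f[2]>2: break
effector.open_jaws(); st("open")
manip.servo_line([q[0],q[1],.16],vel=.12); manip.servo_line([q[0],q[1],.42],vel=.3); st("up")
snap("down")
t=cv2.imread("pics/top_down.png"); s=cv2.imread("pics/side_down.png")
o=np.zeros((600,800,3),np.uint8)
o[:240,:]=cv2.resize(t[165:285,110:510],(800,240)); o[240:600,:600]=cv2.resize(s[130:340,200:550],(600,360))
cv2.imwrite("pics/crop6.png",o)
E
```

```text
[-0.39737205  0.24155731 -3.65616053]
31.52 [ 0.4552 -0.1132  0.0756] [-0.5  0.9 -4.3] 0.0098 [ 0.43  0.39 -0.28  2.12  0.18  0.65  1.56]
0.071 [-0.7  0.4 -4. ]
0.067 [ 0.2 -0.7 -3.2]
0.063 [-1.   0.4 -4.8]
0.059 [ 0.1  1.1 -4.3]
0.055 [ 0.5  0.3 -3.9]
0.051 [ 0.5 -0.2 -4.5]
0.047 [-9.3  1.6 32.5]
open 34.85 [ 0.4545 -0.113   0.047 ] [-0.1  0.8  0.8] 0.0918 [ 0.41  0.45 -0.26  2.13  0.2   0.59  1.53]
up 36.96 [ 0.4537 -0.1129  0.4182] [-1.1  0.  -0.9] 0.0919 [ 0.5   0.01 -0.32  1.71  0.    1.42  1.71]
```

View pics/crop6.png

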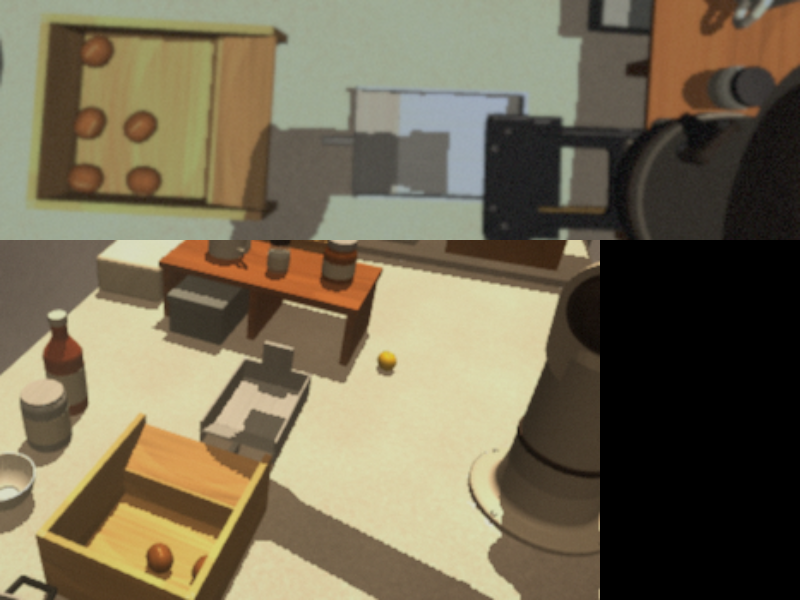

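The tray stands upright, empty and released at side crop (257,400). The nuts are at rest in the hopper box, and the bystanders haven't moved.

```bash
python3 -c "
from h import *
manip.sleep(.3); print(manip.hand_in())"
```

```text
the job is handed in; nothing more can be done
None
```

The job is handed in at about 37 s of the 64 s allowed: all five walnuts lie in the hopper's box, the empty tray stands upright on the table and let go, and the pantry things stayed where they were in every picture I checked; the hand-in gave no verdict.

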